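# Set up the copy stand and hold the clip open on its board

### The job

Set up the copy stand for me: lift the copy board out of the card rack and plug its stem fully down into the hole in the stand's foot, board upright and square to the foot with the ledge facing you. Then squeeze the spring clip wide open, take it off the rim of the desk tray and hold it gaping wide astride the middle of the board's top edge, jaw lips well below the edge and not touching the board, so that I can slip my pages in. Finish while still holding it open there; leave everything else on the desk as it stands.

Things in the scene. Friction and masses are not known exactly. Their poses are not given: they have to be found in the camera images.
- board_center (a point): centre of the copy board: plain plywood plate 120 mm wide (its y), 80 mm high (its z, up), 8 mm thick (its x), 0.14 kg, loose. A ledge 80 mm wide sticks 11 mm out of its front (-x) face at the bottom; a round metal stem stands 25 mm down out of the middle of its lower edge. At the start it stands upright in one of the card rack's two notch pairs
- board_top (a point): middle of the copy board's top edge (40 mm above its centre); axes as for the centre
- board_ledge (a point): front end of the copy board's ledge
- stem_tip (a point): lower end of the copy board's round stem (10 mm across, tapered end), on its axis, 65 mm below the board's centre
- foot_hole (a point): centre of the mouth of the hole (12 mm across, vertical, right through, slightly chamfered) in the copy stand's foot, at its top face 28 mm above the desk. The foot is a fixed wooden block, 90 mm (its x) by 130 mm (its y); the hole lies 12 mm behind its middle. Its -x side is the front and faces the robot, within 20 degrees. Fully home, the board's lower edge rests on the foot's top face
- rack: card rack, fixed, 94 mm (its x) by 116 mm (its y), 62 mm high: two notched wooden cheeks 50 mm to either side of its middle (y); notch pairs 27.5 mm in front of and behind the middle (x), 10 mm wide, notch bottoms 36 mm above the desk; one pair holds the copy board, the other a phone. Origin under its middle. Rack and foot may change places
- clip_grip (a point): mid point between the rolled handle ends of the steel spring clip (0.06 kg, 38 mm wide along its y, 73 mm high; handles up, jaws down). Each end is a round bead, 6 mm thick, 33 mm long along y, 20 mm from this point along the clip's x (46 mm over both; 24 mm fully open). At the start the clip is clamped on the near rim of the oak desk tray (rim 6 mm thick, 20 mm high), its x across the rim
- clip_mouth (a point): middle between the clip's jaw lips, at their lower ends: 70 mm below clip_grip and 36 mm below the hinge pin, whose barrel of 12 mm diameter closes the jaws' throat
- clip_jaw (a joint): angle of one jaw of the clip (the other mirrors it), rad: 0 as clamped on the tray rim (6 mm between the lips), -0.06 shut on nothing, 0.30 fully open at its stop (about 26 mm between the lips). Squeezing the handles together opens it: the spring pushes back with about 6 N on each handle at 0 and 11 N at 0.30, and shuts it when let go
- mug_mid (a point): middle of a grey-green mug, 96 mm high, on a coaster: leave it alone
- glue_mid (a point): middle of a standing glue stick, 25 mm across, 89 mm high: leave it alone
- stapler_mid (a point): middle of a stapler, 125x34x38 mm: leave it alone
- pot_mid (a point): middle of a dark pen pot, 80 mm across, 147 mm high with its pens: leave it alone
- phone_mid (a point): middle of a phone, 148x72x8 mm, standing on its long edge in the card rack: leave it there
There are look-alikes about, which are no part of the job. Of the things like the part that bears clip_grip, leave any that is brown; of the rest the larger one is meant.

How it is judged:
By the outcome, as a careful person would: the job done as asked, in the order asked, and still so for the second after the job is handed in, while the arm keeps its last pose, push and grip.
It also fails if it takes over 61 s, if anything falls off the work surface, if the arm or the gripper's body presses on something with over 40 N, if the wrist force passes 120 N, or if a joint passes its speed limit or range.

### The arm

A 6-joint arm with a two-finger parallel gripper is mounted at the origin on the work surface; the furniture and walls round the work are solid. World frame = base frame: x ahead of the robot, y to its left, z up, the work surface at z = 0. Lengths are in m, angles in rad, forces in N, time in s.
With the tool pointing down it reaches from about 0.15 to 0.775 m from the base axis. Payload 6.1 kg.
Tool frame: the origin (TCP) lies between the finger pads; the fingertips stand 8 mm ahead of it and the grasp point (between the pads) lies 11 mm behind it; z points along the fingers, y is the line along which they close (so a half turn about z gives the same grasp; the last joint's range is limited). The gripper opens to 85 mm and grips with 20 to 120 N. Pads are 22 mm wide; open, the fingers measure 114 mm over their backs; the gripper's body (76 mm by 85 mm) begins 54 mm behind the grasp point. The pads swing forward as they close: fully open they stand 13 mm farther back than shut.
Start: joints at [-1.28, 0.126, -0.04, 1.405, 0, 1.571], TCP at [0.151, -0.503, 0.239] pointing down, gripper open.
Joint ranges: [-2.72, 2.72], [-0.95, 1.95], [-1.27, 1.35], [-1.78, 2.02], [-1.46, 1.47], [-3.14, 3.14]. Speed limits (rad/s): [2.39, 2.39, 3.01, 3.14, 3.14, 3.14].

### API

Orientations are given as a unit quaternion [x, y, z, w].
In Python, from bench import env gives the robot as it stands.
- The arm moves only by the tool play_rows, never from a script. Its argument "rows" is a list of rows, each a list of 7 numbers: the shift along the tool's x, y, z in m, then the turn, a rotation vector about the tool's x, y, z in rad, then the opening, from 0 (shut) to 1 (fully open). In form: [[tx, ty, tz, rx, ry, rz, fingers], ...]. A call has 1 to 10 rows; each row shifts and turns the commanded pose from where the row before left it, along the tool's axes as they then stand; what a row does not reach is not made up. A row lasts 1/10 s, in which the tool goes at most 50 mm and 8.59 degrees, less where a joint would pass 70% of its speed; a pose out of reach is approached as far as the arm can. A call is refused whole if a number of a shift passes 0.05 or a number of a turn 0.15, either way. A call with a gripper value outside its range is refused whole. The fingers move at their own pace and stop on an object; "force" is the grip in N (left out, the last holds). Time passes only in rows, so rows that do not move let the fingers close. It gives the time, the measured TCP pose, the force, the opening and the grip force at its end, in the units of the state.
- env.read_state(): the state, without advancing time (a new reading comes with each control period).
- env.grab_frame(name): name is "side" or "top" or "wrist"; returns the picture (480x640x3 uint8, red, green, blue); there is no depth.
- env.camera_model(name): a dict with "intrinsics" (3x3 intrinsics, pixels), "T" (4x4, takes a point from camera to world coordinates); the wrist camera has in their place "hand_eye" (4x4, takes a point from camera to tool coordinates, whose origin is the TCP and whose axes are the flange's). Camera axes: x right, y down, z forward; pixel columns grow to the right and rows downward; lengths in m; the calibration is good to about 2 mm. A picture is of the moment at which its call begins: read the wrist's pose just before it. camera_model takes no time and is no camera call.
- env.job_done(): hands the job in; it is judged then, once.
The state is a dict: "time_s": time; "q": joint angles; "qvel": joint speeds; "joint_efforts": joint torques, N m; "tool_pos": TCP position; "ee_rot": TCP orientation; "wrist_force": force on the tool from outside, world axes, zero at the start; "wrist_torque": the same for the moment, N m; "gripper_width": opening from 0.0 (shut) to 1.0 (fully open); "grasp_force": force on a finger pad.
Only numpy, scipy, OpenCV 4.12 (cv2) and the standard library are available. Lean on these libraries where they do the work, as an engineer would, in place of code of your own. Each camera call takes 0.05 s, during which the arm holds its last target. There are 200 camera calls.

## Working session

There is one attempt and no reset: what is moved stays moved. The work goes in short steps, Python scripts to look and compute and a tool call to move; the robot and the scene stay as the last step left them, time stands still between calls to the robot, and variables do not carry over. Pictures are saved under pics/ and viewed, at most 10 in all, crops included, and the job is handed in when it is done.

Besides the shell and the picture viewer there is one more tool, called after "Call:" in YAML: its name, and indented under it one key for each argument. play_rows: Moves the arm, as the interface text tells. Its arguments: {"type":"object","properties":{"rows":{"type":"array","items":{"type":"array","items":{"type":"number"}}},"force":{"type":"number"}},"required":["rows"]}

```bash
mkdir -p pics
cat > h.py <<'E'
import numpy as np, cv2
from bench import env
from scipy.spatial.transform import Rotation as R
def snap(n,f):
    im=env.grab_frame(n); cv2.imwrite('pics/'+f,cv2.cvtColor(im,cv2.COLOR_RGB2BGR)); return im
def cam(n,s=None):
    c=env.camera_model(n); K=np.array(c['intrinsics'])
    if 'T' in c: return K,np.array(c['T'])
    s=s or env.read_state(); T=np.eye(4); T[:3,:3]=R.from_quat(s['ee_rot']).as_matrix(); T[:3,3]=s['tool_pos']
    return K,T@np.array(c['hand_eye'])
def ray(n,uv,s=None):
    K,T=cam(n,s); d=T[:3,:3]@np.linalg.solve(K,[uv[0],uv[1],1.]); return T[:3,3],d
def atz(n,uv,z,s=None):
    o,d=ray(n,uv,s); return o+d*(z-o[2])/d[2]
def proj(n,p,s=None):
    K,T=cam(n,s); q=K@(T[:3,:3].T@(np.array(p)-T[:3,3])); return q[:2]/q[2]
def tri(n1,uv1,n2,uv2):
    o1,d1=ray(n1,uv1);o2,d2=ray(n2,uv2)
    A=np.c_[d1,-d2]; t=np.linalg.lstsq(A,o2-o1,rcond=None)[0]
    a,b=o1+d1*t[0],o2+d2*t[1]; return (a+b)/2,np.linalg.norm(a-b)
E
python3 - <<'E'
from h import *
snap('top','top.png'); snap('side','side.png')
for n in('top','side'):
    K,T=cam(n); print(K.round(1).tolist(),T.round(3).tolist())
s=env.read_state(); print(s); print(env.camera_model('wrist'))
E
```

```text
[[438.0, 0.0, 322.3], [0.0, 438.0, 240.8], [0.0, 0.0, 1.0]] [[0.003, -0.991, 0.13, 0.375], [-1.0, -0.0, 0.022, -0.071], [-0.022, -0.13, -0.991, 0.925], [0.0, 0.0, 0.0, 1.0]]
[[449.4, 0.0, 322.1], [0.0, 449.4, 242.3], [0.0, 0.0, 1.0]] [[-0.984, -0.067, 0.163, 0.312], [-0.176, 0.424, -0.888, 0.741], [-0.009, -0.903, -0.429, 0.503], [0.0, 0.0, 0.0, 1.0]]
{'time_s': 0.1, 'q': array([-1.28001396e+00,  1.26299333e-01, -4.04654364e-02,  1.40541443e+00,
        3.06832556e-05,  1.57082028e+00]), 'qvel': array([ 0.00024194, -0.00064375,  0.00107105,  0.00085816,  0.00180797,
       -0.00189819]), 'joint_efforts': array([ 4.84194225e-04, -4.36902452e+01,  3.53607380e+01,  1.36313267e-02,
        1.72950681e-04,  6.01829541e-06]), 'tool_pos': array([ 0.15042719, -0.50262466,  0.23863605]), 'ee_rot': array([ 9.89450807e-01,  1.44867602e-01, -8.50035885e-05, -6.86364098e-04]), 'wrist_force': array([ 0.28675543, -0.05356989, -0.00551863]), 'wrist_torque': array([0.02241379, 0.00799075, 0.00715136]), 'grasp_force': 0.0, 'gripper_width': 1.001660854762651}
{'intrinsics': array([[432.96896725,   0.        , 324.88017062],
       [  0.        , 432.96896725, 246.71937109],
       [  0.        ,   0.        ,   1.        ]]), 'hand_eye': array([[ 3.88145385e-04, -9.63273310e-01, -2.68522585e-01,
         6.75392835e-02],
       [ 9.99998979e-01,  4.51253957e-06,  1.42929571e-03,
         1.07582226e-03],
       [-1.37559069e-03, -2.68522866e-01,  9.63272328e-01,
        -1.33976468e-01],
       [ 0.00000000e+00,  0.00000000e+00,  0.00000000e+00,
         1.00000000e+00]])}
```

View pics/top.png

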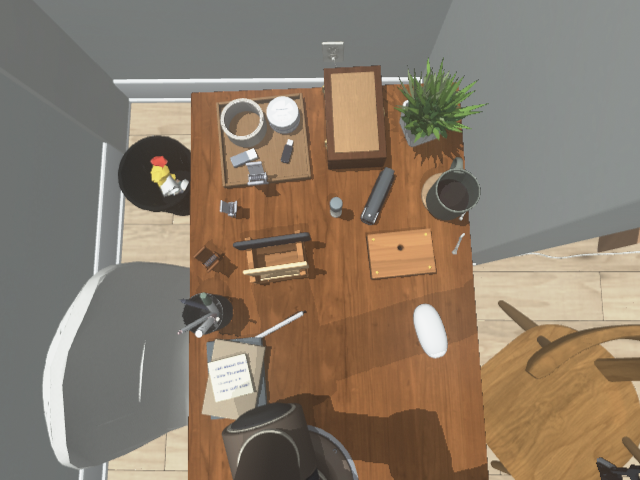

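View pics/side.png

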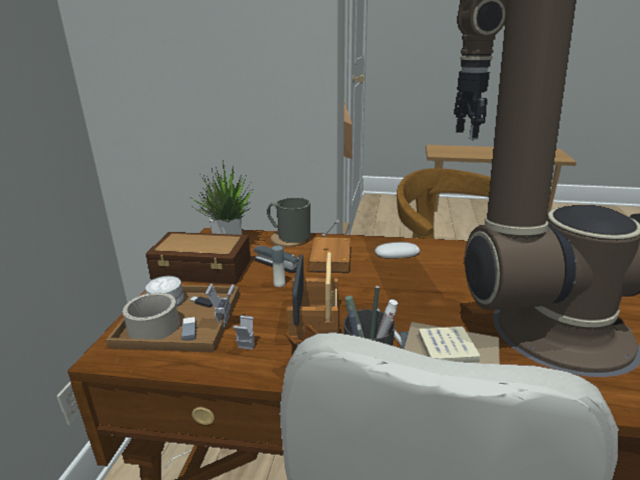

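Top: board (cream plate) in the near notch of the rack at about (275,268), phone behind at (272,240), foot hole (400,247), clip on tray rim (257,173), and decoy clips at (229,208) and (208,258, brown). Zooming in for numbers.

Run:
```python
from h import *
t=cv2.imread('pics/top.png'); s=cv2.imread('pics/side.png')
a=cv2.resize(t[150:300,190:390],None,fx=4,fy=4,interpolation=cv2.INTER_CUBIC)
cv2.imwrite('pics/c1.png',a)
cv2.imwrite('pics/c2.png',cv2.resize(s[230:360,180:380],None,fx=4,fy=4,interpolation=cv2.INTER_CUBIC))
for n,uv,z in [('boardL',(244,271),.116),('boardR',(306,265),.116),('hole',(400.5,247),.028),('fTL',(366,234),.028),('fTR',(432,230),.028),('fBL',(370,278),.028),('fBR',(435,273),.028),('clip',(257,166),.08)]:
    print(n,atz('top',uv,z).round(4))
```

```text
boardL [0.4249 0.0922 0.116 ]
boardR [ 0.4362 -0.0228  0.116 ]
hole [ 0.4802 -0.2117  0.028 ]
fTL [ 0.5072 -0.1412  0.028 ]
fTR [ 0.5155 -0.2771  0.028 ]
fBL [ 0.4165 -0.1484  0.028 ]
fBR [ 0.4269 -0.2806  0.028 ]
clip [0.6368 0.079  0.08  ]
```

View pics/c1.png

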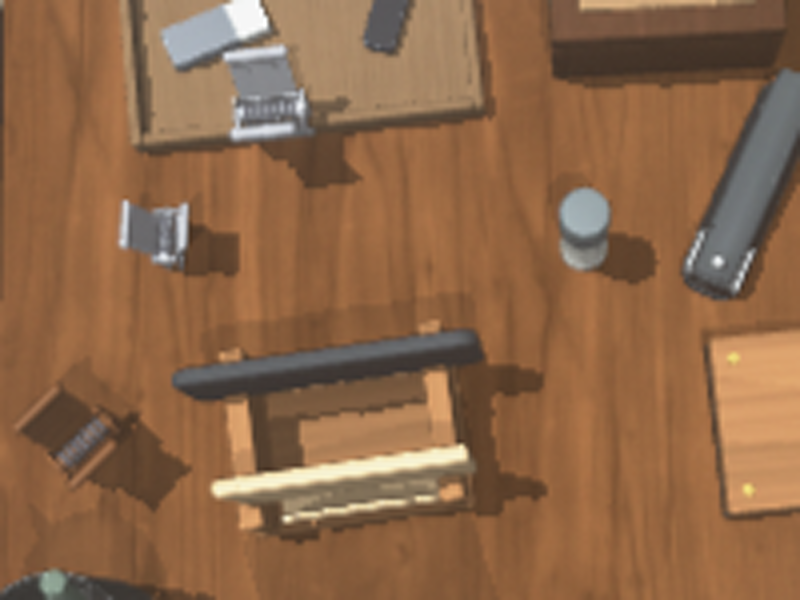

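View pics/c2.png

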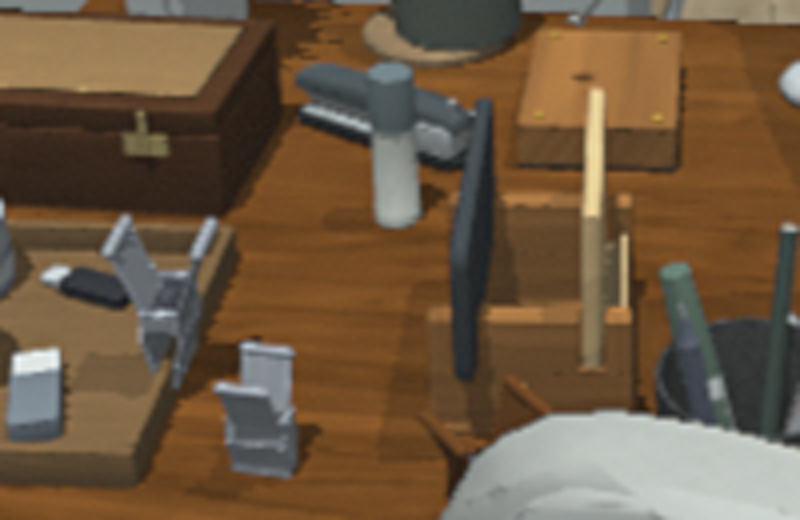

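Top crop: board has the ledge on the near side (full-image pixels: top edge (244,271) to (306,265)). The phone is 27 px behind, and the clip on the rim is the larger grey one. Side crop: clip beads are at about (210,287) and (232,287) in full-image pixels. Next is a hover above the foot for a close look with the wrist camera.

```bash
cat >> h.py <<'E'
def down(yaw): # tool x at world angle yaw, z down
    c,s=np.cos(yaw),np.sin(yaw); return R.from_matrix(np.array([[c,s,0],[s,-c,0],[0,0,-1]]))
def plan(p,yaw,n,g):
    s=env.read_state(); P=np.array(s['tool_pos']);Q=R.from_quat(s['ee_rot']); p=np.array(p);rows=[]
    for k in range(n):
        f=n-k; t=np.round(Q.inv().apply((p-P)/f),4); r=np.round((Q.inv()*down(yaw)).as_rotvec()/f,4)
        P=P+Q.apply(t); Q=Q*R.from_rotvec(r); rows.append([*t.tolist(),*r.tolist(),g])
    print(str(rows).replace(' ',''), 'from',np.round(s['tool_pos'],4),'t',round(s['time_s'],2))
E
python3 - <<'E'
from h import *
plan([.48,-.21,.27],np.pi/2+.08,10,1)
for a,b in [((207,287),(257,176)),((232,286),(255,182))]: pass
# clip: bead ends: side crop px -> full ; try triangulating handle bead centres
for nm,sd,tp in [('far bead',(180+118/4,230+232/4),(190+254/4,150+52/4)),('near bead',(180+208/4,230+225/4),(190+270/4,150+130/4)),]:
    print(nm,*tri('side',sd,'top',tp))
E
```

```text
[[0.04,-0.0186,-0.0031,-0.0001,-0.0001,-0.136,1],[0.0421,-0.013,-0.0031,-0.0001,-0.0001,-0.136,1],[0.0435,-0.0072,-0.0031,-0.0001,-0.0001,-0.136,1],[0.0441,-0.0012,-0.0031,-0.0001,-0.0001,-0.136,1],[0.0438,0.0048,-0.0031,-0.0001,-0.0001,-0.136,1],[0.0427,0.0107,-0.0032,-0.0001,-0.0001,-0.136,1],[0.0409,0.0164,-0.0031,-0.0001,-0.0001,-0.136,1],[0.0383,0.0217,-0.0032,-0.0001,-0.0001,-0.136,1],[0.035,0.0268,-0.0031,-0.0002,-0.0001,-0.136,1],[0.0311,0.0312,-0.0032,-0.0001,-0.0001,-0.136,1]] from [ 0.1504 -0.5026  0.2386] t 0.1
far bead [0.64220839 0.08595624 0.07905097] 0.002264132960682862
near bead [0.60196241 0.07680126 0.08107586] 0.001456585242630023
```

Call:
play_rows:
  rows:
    - [0.04,-0.0186,-0.003,0,0,-0.136,1]
    - [0.042,-0.013,-0.003,0,0,-0.136,1]
    - [0.0435,-0.007,-0.003,0,0,-0.136,1]
    - [0.044,-0.001,-0.003,0,0,-0.136,1]
    - [0.044,0.005,-0.003,0,0,-0.136,1]
    - [0.0425,0.0107,-0.003,0,0,-0.136,1]
    - [0.041,0.0164,-0.003,0,0,-0.136,1]
    - [0.0385,0.0217,-0.003,0,0,-0.136,1]
    - [0.035,0.027,-0.003,0,0,-0.136,1]
    - [0.031,0.031,-0.003,0,0,-0.136,1]

```text
time_s: 1.1
tool_pos: [0.4814, -0.2092, 0.2691]
ee_rot: [0.676, 0.737, -0.0, -0.0]
wrist_force: [0.2, -0.6, -1.1]
gripper_width: 1.0
grasp_force: 0.0
```

Call:
play_rows:
  rows:
    - [0,0,0,0,0,0,1]
    - [0,0,0,0,0,0,1]
    - [0,0,0,0,0,0,1]

```text
time_s: 1.4
tool_pos: [0.4798, -0.211, 0.2689]
ee_rot: [0.679, 0.734, -0.0, -0.0]
wrist_force: [-1.2, -0.2, -0.9]
gripper_width: 0.999
grasp_force: 0.0
```

Run:
```python
from h import *
s=env.read_state(); print(s['tool_pos'],s['ee_rot'],s['q'].round(3)); im=snap('wrist','w1.png')
print(proj('wrist',[.48,-.212,.028],s))
```

```text
[ 0.47975149 -0.21102149  0.26894197] [ 6.78660359e-01  7.34452072e-01 -2.96002264e-04 -4.27069798e-04] [-0.414  0.127  0.027  1.471 -0.     1.078]
[325.57536298 205.99274127]
```

View pics/w1.png

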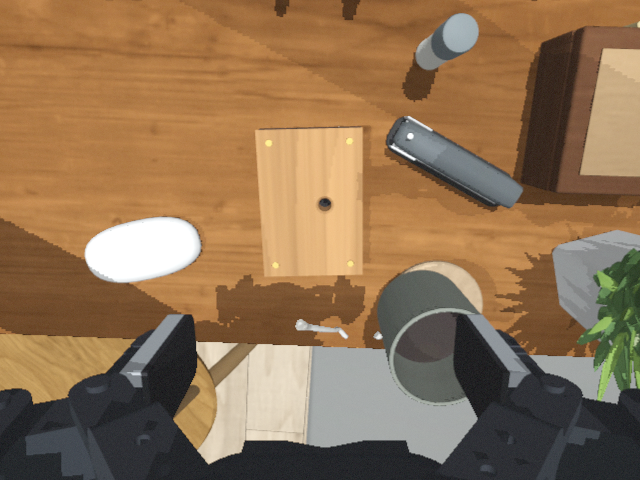

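Wrist view: hole at about (325,204), foot's brass screws near (268,143), (349,141), (276,265) and (349,265). Next: refine numerically.

Run:
```python
from h import *
s=env.read_state(); im=cv2.cvtColor(cv2.imread('pics/w1.png'),cv2.COLOR_BGR2RGB)
sub=im[190:220,310:340].sum(2).astype(int); ys,xs=np.nonzero(sub<200); c=(310+xs.mean(),190+ys.mean()); print('hole px',c,len(xs), xs.ptp() if hasattr(xs,'ptp') else np.ptp(xs),np.ptp(ys))
print('hole',atz('wrist',c,.028,s))
hsv=cv2.cvtColor(im,cv2.COLOR_RGB2HSV)
P=[]
for u,v in [(268,143),(349,141),(276,265),(349,265)]:
    w=im[v-9:v+10,u-9:u+10].astype(int); m=(w[...,1]-w[...,2]>90)&(w[...,1]>170); y,x=np.nonzero(m); q=(u-9+x.mean(),v-9+y.mean()); p=atz('wrist',q,.029,s); P.append(p); print(np.round(q,1),len(x),p.round(4))
f=lambda d:np.arctan2(-d[0],d[1])
print('yaw',f(P[0]-P[2]),f(P[1]-P[3]), [np.arctan2(d[1],d[0]) for d in (P[1]-P[0],P[3]-P[2])], 'mid',np.mean(P,0))
plan([.43,.035,.27],np.pi/2+.098,6,1)
```

```text
hole px (np.float64(325.3333333333333), np.float64(201.64583333333334)) 48 10 6
hole [ 0.47941093 -0.20859733  0.028     ]
[268.  143.6] 7 [ 0.4274 -0.1631  0.029 ]
[349.  140.2] 4 [ 0.4951 -0.155   0.029 ]
[274. 264.] 1 [ 0.4375 -0.269   0.029 ]
[348.5 263.5] 2 [ 0.5048 -0.2632  0.029 ]
yaw 0.09443281008535798 0.08939237964804297 [np.float64(0.1184720007871465), np.float64(0.0860634355969444)] mid [ 0.46619896 -0.21257653  0.029     ]
[[0.0416,-0.005,-0.0001,-0.0001,-0.0,-0.0033,1],[0.0416,-0.0049,-0.0001,-0.0001,-0.0,-0.0033,1],[0.0416,-0.0048,-0.0002,-0.0001,-0.0,-0.0033,1],[0.0416,-0.0046,-0.0001,-0.0001,-0.0,-0.0033,1],[0.0417,-0.0045,-0.0002,-0.0001,-0.0,-0.0033,1],[0.0416,-0.0043,-0.0001,-0.0001,-0.0001,-0.0033,1]] from [ 0.4796 -0.2114  0.2691] t 1.45
```

```bash
cat >> h.py <<'E'
def rect(im,n,s,x0,x1,y0,y1,z,k=2000):
    # ortho picture of plane z: col = (x-x0)*k, row=(y-y0)*k
    w,h=int((x1-x0)*k),int((y1-y0)*k)
    src=np.float32([proj(n,[x,y,z],s) for x,y in((x0,y0),(x1,y0),(x1,y1),(x0,y1))])
    H=cv2.getPerspectiveTransform(src,np.float32([[0,0],[w,0],[w,h],[0,h]]))
    return cv2.warpPerspective(im,H,(w,h),flags=cv2.INTER_CUBIC)
E
python3 - <<'E'
from h import *
s=env.read_state(); im=cv2.imread('pics/w1.png')
r=rect(im,'wrist',s,.38,.55,-.30,-.12,.028)
cv2.imwrite('pics/r1.png',cv2.resize(r,None,fx=1.5,fy=1.5))
g=r[...,2].astype(int); m=(g>165).astype(np.uint8); m=cv2.morphologyEx(cv2.morphologyEx(m,cv2.MORPH_CLOSE,np.ones((25,25))),cv2.MORPH_OPEN,np.ones((15,15)))
cs=max(cv2.findContours(m,0,2)[0],key=cv2.contourArea); (cx,cy),wh,a=cv2.minAreaRect(cs); print('foot',.38+cx/2000,-.30+cy/2000,np.array(wh)/2000,a)
u,v=int((.479-.38)*2000),int((-.211+.30)*2000); w=g[v-20:v+20,u-20:u+20]; 
for th in(100,120,140):
    b=(w<th).astype(np.uint8); y,x=np.nonzero(b); print(th,len(x),.38+(u-20+(x.min()+x.max())/2)/2000,-.3+(v-20+(y.min()+y.max())/2)/2000,np.ptp(x)/2,np.ptp(y)/2)
E
```

```text
foot 0.46475 -0.21025 [0.1795 0.1695] 90.0
100 221 0.47875 -0.209 9.5 7.0
120 258 0.47875 -0.20925 9.5 7.5
140 383 0.47875 -0.21075 10.5 10.5
```

Call:
play_rows:
  rows:
    - [0.0416,-0.005,0,0,0,-0.0033,0.6]
    - [0.0416,-0.005,0,0,0,-0.0033,0.6]
    - [0.0416,-0.005,0,0,0,-0.0033,0.6]
    - [0.0416,-0.0045,0,0,0,-0.0033,0.6]
    - [0.0416,-0.0045,0,0,0,-0.0033,0.6]
    - [0.0416,-0.0045,0,0,0,-0.0033,0.6]
    - [0,0,0,0,0,0,0.6]
    - [0,0,0,0,0,0,0.6]

```text
time_s: 2.25
tool_pos: [0.4296, 0.0351, 0.2695]
ee_rot: [0.671, 0.742, 0.0, 0.0]
wrist_force: [0.1, -0.3, 0.1]
gripper_width: 0.603
grasp_force: 0.0
```

Run:
```python
from h import *
s=env.read_state(); print(s['tool_pos'],s['ee_rot'],s['gripper_width']); im=snap('wrist','w2.png')
im=cv2.imread('pics/w2.png'); r=rect(im,'wrist',s,.37,.53,-.05,.13,.116,3000)
cv2.imwrite('pics/r2.png',r)
```

```text
[0.42955218 0.0351165  0.26953635] [6.70858423e-01 7.41585343e-01 6.70013151e-05 3.88951471e-04] 0.6025839507503584
```

View pics/r2.png

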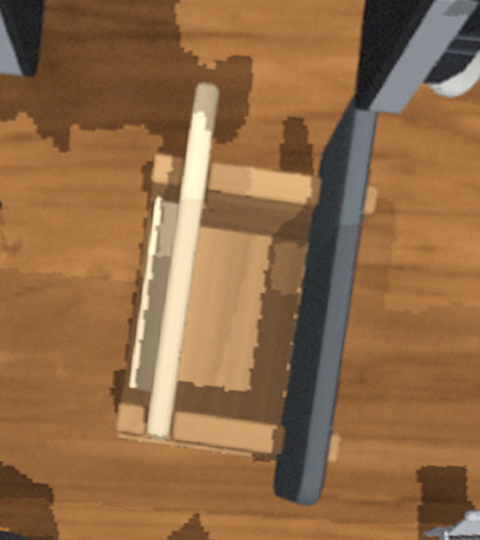

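Rectified wrist view: board's top edge runs from (207,84) to (160,437), at 3 px/mm. The ledge is to its left, the phone to its right. Fitting lines for the board and foot.

Run:
```python
from h import *
s=env.read_state()
r=cv2.imread('pics/r2.png').astype(int); L=[]
for v in range(110,420,5):
    row=r[v]; c=207-(v-84)*47/353
    xs=[x for x in range(int(c-25),int(c+25)) if row[x,0]>135 and row[x,2]>185]
    if 15<len(xs)<36: L.append((v,min(xs),max(xs)))
L=np.array(L,float); 
for k in(1,2):
    p=np.polyfit(L[:,0],L[:,k],1);q=np.abs(np.polyval(p,L[:,0])-L[:,k])<3; p=np.polyfit(L[q,0],L[q,k],1); print(len(L),q.sum(),p, 'yaw',-np.arctan(p[0]),'x at y=.037',.37+np.polyval(p,261)/3000)
# ends
for c0,c1 in((70,100),(420,450)): print([ (v,r[v,int(207-(v-84)*47/353)].tolist()) for v in range(c0,c1,3)])
# foot edges in r1 (3000px/m after resize; x0=.38,y0=-.30) : front/back edges via gradient of lum
f=cv2.imread('pics/r1.png').astype(int); G=f[...,2]
for nm,fn in(('back',lambda y:.4787+.045-.012-(y+.211)*.085),('front',lambda y:.4787-.057-(y+.211)*.085)):
    pts=[]
    for y in np.arange(-.262,-.160,.002):
        v=int((y+.30)*3000); c=int((fn(y)-.38)*3000); d=np.abs(cv2.blur(G[v-2:v+3].astype(np.float32),(3,5))[2]); e=np.abs(d[c-21:c+27]-d[c-27:c+21]); pts.append((y,(.38+(c-24+e.argmax())/3000)))
    pts=np.array(pts); p=np.polyfit(pts[:,0],pts[:,1],1)
    for _ in range(4):
        q=np.abs(np.polyval(p,pts[:,0])-pts[:,1])<.0015+.001*(3-_); p=np.polyfit(pts[q,0],pts[q,1],1)
    print(nm,q.sum(),'yaw',-np.arctan(p[0]),'x at hole y',np.polyval(p,-.211))
```

```text
61 52 [-1.43610729e-01  2.08831146e+02] yaw 0.14263549143359575 x at y=.037 0.4271162486348616
61 58 [-1.44975238e-01  2.30695407e+02] yaw 0.14397216915819874 x at y=.037 0.43428562346837285
[(70, [47, 81, 118]), (73, [49, 84, 124]), (76, [43, 78, 119]), (79, [42, 77, 114]), (82, [67, 100, 130]), (85, [127, 161, 181]), (88, [145, 178, 197]), (91, [144, 177, 196]), (94, [144, 177, 197]), (97, [144, 177, 196])]
[(420, [192, 228, 248]), (423, [193, 229, 248]), (426, [193, 229, 249]), (429, [193, 228, 249]), (432, [188, 225, 244]), (435, [174, 211, 230]), (438, [122, 153, 173]), (441, [108, 157, 200]), (444, [73, 122, 170]), (447, [73, 125, 177])]
back 50 yaw 0.10142746077125799 x at hole y 0.5120866666666665
front 51 yaw 0.10183355523418793 x at hole y 0.4216102312719961
```

View pics/r1.png

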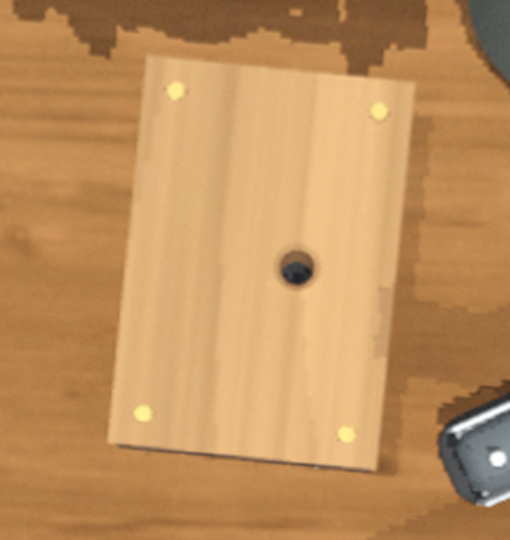

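Wrist fit: board centre (0.4307, 0.0368) with yaw 0.143. Hole is at (0.4787, −0.211) and foot yaw is 0.099. Grasping the board.

Run:
```python
from h import *
plan([.4307,.0368,.14],np.pi/2+.143,5,.5)
```

```text
[[0.0005,0.0002,0.0259,0.0001,0.0001,-0.0089,0.5],[0.0004,0.0002,0.0259,0.0001,0.0001,-0.0089,0.5],[0.0004,0.0002,0.0259,0.0001,0.0001,-0.0088,0.5],[0.0005,0.0002,0.0259,0.0001,0.0001,-0.0089,0.5],[0.0004,0.0003,0.0259,0.0001,0.0001,-0.0088,0.5]] from [0.4298 0.0345 0.2695] t 2.3
```

Call:
play_rows:
  rows:
    - [0.0004,0.0002,0.026,0,0,-0.0089,0.5]
    - [0.0004,0.0002,0.026,0,0,-0.0089,0.5]
    - [0.0004,0.0002,0.026,0,0,-0.0089,0.5]
    - [0.0004,0.0002,0.026,0,0,-0.0089,0.5]
    - [0.0004,0.0002,0.026,0,0,-0.0089,0.5]
    - [0,0,0.025,0,0,0,0.5]
    - [0,0,0.025,0,0,0,0.5]
    - [0,0,0,0,0,0,0.5]
  force: 60

```text
time_s: 3.1
tool_pos: [0.4286, 0.0355, 0.0863]
ee_rot: [0.656, 0.755, -0.002, -0.002]
wrist_force: [-0.3, -0.5, 0.4]
gripper_width: 0.5
grasp_force: 0.0
```

Call:
play_rows:
  rows:
    - [0,0,0,0,0,0,0]
    - [0,0,0,0,0,0,0]
    - [0,0,0,0,0,0,0]
    - [0,0,0,0,0,0,0]
    - [0,0,0,0,0,0,0]
    - [0,0,0,0,0,0,0]

```text
time_s: 3.7
tool_pos: [0.4319, 0.0371, 0.0908]
ee_rot: [0.654, 0.756, 0.001, 0.002]
wrist_force: [0.1, -3.3, 6.8]
gripper_width: 0.091
grasp_force: 59.5
```

Call:
play_rows:
  rows:
    - [0,0,-0.01,0,0,0,0]
    - [0,0,-0.015,0,0,0,0]
    - [0,0,-0.02,0,0,0,0]
    - [0,0,-0.02,0,0,0,0]
    - [0,0,-0.02,0,0,0,0]
    - [0,0,-0.01,0,0,0,0]
    - [0,0,0,0,0,0,0]
    - [0,0,0,0,0,0,0]

```text
time_s: 4.5
tool_pos: [0.4305, 0.0376, 0.1838]
ee_rot: [0.654, 0.756, -0.0, -0.0]
wrist_force: [0.3, 0.1, -0.8]
gripper_width: 0.086
grasp_force: 58.7
```

Run:
```python
from h import *
s=env.read_state(); print(s['tool_pos'],s['wrist_force'],s['wrist_torque'])
plan([.4787,-.211,.182],np.pi/2+.099,9,0)
```

```text
[0.43051037 0.03757086 0.18383815] [ 0.3324499   0.06746953 -0.78751908] [-0.01911193 -0.00402552  0.0505495 ]
[[-0.0281,0.0013,0.0002,-0.0001,-0.0,0.0051,0],[-0.0281,0.0015,0.0002,-0.0,-0.0,0.005,0],[-0.0281,0.0016,0.0002,-0.0001,-0.0,0.0051,0],[-0.0281,0.0017,0.0002,-0.0,-0.0,0.005,0],[-0.0281,0.0019,0.0002,-0.0001,-0.0,0.0051,0],[-0.028,0.002,0.0002,-0.0,-0.0,0.005,0],[-0.028,0.0022,0.0002,-0.0001,-0.0001,0.0051,0],[-0.0281,0.0023,0.0002,-0.0,-0.0,0.005,0],[-0.028,0.0025,0.0002,-0.0001,-0.0001,0.0051,0]] from [0.4305 0.0376 0.1838] t 4.5
```

Call:
play_rows:
  rows:
    - [-0.0281,0.0013,0,0,0,0.005,0]
    - [-0.0281,0.0015,0,0,0,0.005,0]
    - [-0.0281,0.0016,0,0,0,0.005,0]
    - [-0.0281,0.0017,0,0,0,0.005,0]
    - [-0.0281,0.0019,0,0,0,0.005,0]
    - [-0.028,0.002,0,0,0,0.005,0]
    - [-0.028,0.0022,0,0,0,0.005,0]
    - [-0.0281,0.0023,0,0,0,0.005,0]
    - [-0.028,0.0025,0,0,0,0.005,0]
    - [0,0,0,0,0,0,0]

```text
time_s: 5.5
tool_pos: [0.4788, -0.2134, 0.1824]
ee_rot: [0.672, 0.74, -0.001, -0.001]
wrist_force: [1.0, 0.7, -2.3]
gripper_width: 0.083
grasp_force: 58.7
```

Call:
play_rows:
  rows:
    - [0,0,0.02,0,0,0,0]
    - [0,0,0.02,0,0,0,0]
    - [0,0,0.01,0,0,0,0]
    - [0,0,0,0,0,0,0]
    - [0,0,0,0,0,0,0]

```text
time_s: 6.0
tool_pos: [0.4789, -0.2107, 0.1344]
ee_rot: [0.671, 0.741, -0.0, -0.0]
wrist_force: [0.3, 0.7, -0.9]
gripper_width: 0.089
grasp_force: 58.7
```

Run:
```python
from h import *
s=env.read_state(); p=s['tool_pos'];Rm=R.from_quat(s['ee_rot']).as_matrix(); print(p,Rm.round(4).tolist(),s['wrist_force'])
snap('wrist','w3.png'); t=cv2.cvtColor(snap('side','side3.png'),cv2.COLOR_RGB2BGR); w=cv2.imread('pics/w3.png')
print('hole px side',proj('side',[.4787,-.211,.028]))
u,v=proj('side',[.4787,-.211,.06]).astype(int)
a=cv2.resize(t[v-60:v+60,u-50:u+50],(500,600),interpolation=cv2.INTER_CUBIC)
b=cv2.resize(w[100:460,200:440],(300,450)); b=cv2.copyMakeBorder(b,0,150,0,0,0)
cv2.imwrite('pics/c3.png',np.hstack([a,b])); print(u,v)
```

```text
[ 0.47887145 -0.21071424  0.13444625] [[-0.0995, 0.995, -0.0003], [0.995, 0.0995, 0.0002], [0.0003, -0.0003, -1.0]] [ 0.27669872  0.69805275 -0.94833792]
hole px side [325.28380222 248.19870591]
325 236
```

View pics/c3.png

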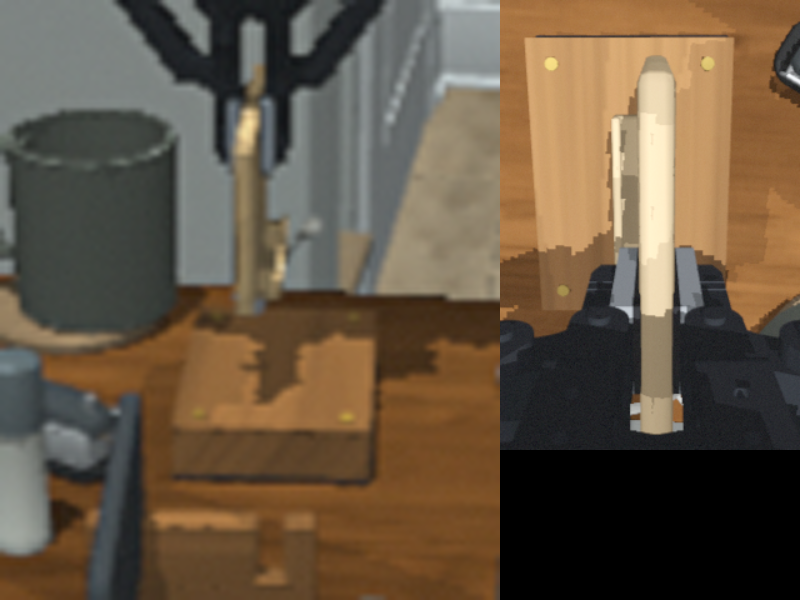

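Side crop: board upright in the gripper over the foot, ledge to the front. Wrist crop: the board's top edge ends at about v=157 and v=446. From these I get the board's offset along its width.

Run:
```python
from h import *
s=env.read_state(); im=cv2.imread('pics/w3.png').astype(int)
K,T=cam('wrist',s); Rm=R.from_quat(s['ee_rot']).as_matrix()
print([(v,im[v,322:328,1].mean().round()) for v in range(140,166,2)],[(v,im[v,322:328,1].mean().round()) for v in range(438,452,2)])
for z in(.157,.1596,.162):
  for v in(145.6,157,446):
    p=atz('wrist',(324.5,v),z,s); print(z,v,(Rm.T@(p-s['tool_pos'])).round(4))
```

```text
[(140, np.float64(162.0)), (142, np.float64(162.0)), (144, np.float64(146.0)), (146, np.float64(145.0)), (148, np.float64(143.0)), (150, np.float64(151.0)), (152, np.float64(151.0)), (154, np.float64(152.0)), (156, np.float64(162.0)), (158, np.float64(199.0)), (160, np.float64(213.0)), (162, np.float64(215.0)), (164, np.float64(217.0))] [(438, np.float64(164.0)), (440, np.float64(165.0)), (442, np.float64(164.0)), (444, np.float64(164.0)), (446, np.float64(163.0)), (448, np.float64(30.0)), (450, np.float64(32.0))]
0.157 145.6 [ 0.0618 -0.0001 -0.0218]
0.157 157 [ 0.059  -0.0001 -0.0218]
0.157 446 [-0.0286 -0.0001 -0.0217]
0.1596 145.6 [ 0.0619 -0.0001 -0.0244]
0.1596 157 [ 0.0592 -0.0001 -0.0244]
0.1596 446 [-0.0264 -0.0001 -0.0243]
0.162 145.6 [ 0.062  -0.0001 -0.0268]
0.162 157 [ 0.0593 -0.0001 -0.0268]
0.162 446 [-0.0244 -0.0001 -0.0267]
```

Offset is within 1 mm. Descending gently.

Call:
play_rows:
  rows:
    - [0.0005,0,0.012,0,0,0,0]
    - [0,0,0.01,0,0,0,0]
    - [0,0,0.004,0,0,0,0]
    - [0,0,0.004,0,0,0,0]
    - [0,0,0.004,0,0,0,0]
    - [0,0,0,0,0,0,0]

```text
time_s: 6.7
tool_pos: [0.4786, -0.2105, 0.0997]
ee_rot: [0.671, 0.741, -0.0, -0.0]
wrist_force: [0.8, -0.5, -1.3]
gripper_width: 0.081
grasp_force: 58.7
```

Stem is in the hole with no force; continuing.

Call:
play_rows:
  rows:
    - [0,0,0.004,0,0,0,0]
    - [0,0,0.004,0,0,0,0]
    - [0,0,0.004,0,0,0,0]
    - [0,0,0.003,0,0,0,0]
    - [0,0,0,0,0,0,0]
    - [0,0,0,0,0,0,0]

```text
time_s: 7.3
tool_pos: [0.4788, -0.2106, 0.0853]
ee_rot: [0.671, 0.741, -0.0, -0.0]
wrist_force: [0.2, 0.1, -2.2]
gripper_width: 0.088
grasp_force: 58.7
```

Call:
play_rows:
  rows:
    - [0,0,0.001,0,0,0,0]
    - [0,0,0.001,0,0,0,0]
    - [0,0,0.001,0,0,0,0]
    - [0,0,0,0,0,0,0]

```text
time_s: 7.7
tool_pos: [0.479, -0.2106, 0.0829]
ee_rot: [0.671, 0.741, 0.0, 0.0]
wrist_force: [-0.7, 1.4, 3.3]
gripper_width: 0.085
grasp_force: 59.4
```

Call:
play_rows:
  rows:
    - [0,0,0.001,0,0,0,0]
    - [0,0,0.001,0,0,0,0]
    - [0,0,0,0,0,0,0]

```text
time_s: 8.0
tool_pos: [0.4792, -0.2106, 0.0829]
ee_rot: [0.671, 0.741, 0.0, 0.001]
wrist_force: [-5.7, 3.0, 18.0]
gripper_width: 0.082
grasp_force: 61.7
```

Seated (hard stop at the expected height). Release and rise.

Call:
play_rows:
  rows:
    - [0,0,-0.002,0,0,0,0]
    - [0,0,0,0,0,0,0.5]
    - [0,0,0,0,0,0,0.5]
    - [0,0,0,0,0,0,0.5]
    - [0,0,0,0,0,0,0.5]
    - [0,0,-0.02,0,0,0,0.5]
    - [0,0,-0.04,0,0,0,0.5]
    - [0,0,-0.05,0,0,0,1]
    - [0,0,-0.05,0,0,0,1]
    - [0,0,-0.03,0,0,0,1]

```text
time_s: 9.0
tool_pos: [0.4794, -0.2109, 0.2762]
ee_rot: [0.671, 0.741, 0.001, 0.002]
wrist_force: [1.2, 0.2, 0.0]
gripper_width: 0.973
grasp_force: 0.0
```

Run:
```python
from h import *
s=env.read_state(); print(s['tool_pos'],s['gripper_width']); snap('wrist','w4.png'); im=cv2.imread('pics/w4.png')
r=rect(im,'wrist',s,.42,.54,-.29,-.13,.108,3000); cv2.imwrite('pics/r4.png',r); r=r.astype(int); L=[]
for v in range(100,380,4):
    c=(.4787-.42)*3000-(v-237)*.1
    xs=[x for x in range(int(c-24),int(c+24)) if r[v,x,0]>120 and r[v,x,2]>170]
    if len(xs)>10:L.append((v,min(xs),max(xs)))
L=np.array(L,float)
for k in(1,2):
    p=np.polyfit(L[:,0],L[:,k],1)
    for _ in range(3): q=np.abs(np.polyval(p,L[:,0])-L[:,k])<2.5; p=np.polyfit(L[q,0],L[q,k],1)
    print(len(L),q.sum(),-np.arctan(p[0]),.42+np.polyval(p,237)/3000)
col=[r[v,int(176-(v-237)*.1)].tolist() for v in range(480)]
print([v for v in range(480) if col[v][0]>100 and col[v][2]>150][::12], L[[0,-1]])
plan([.62,.02,.30],np.pi/2+.1,8,1)
```

```text
[ 0.47942388 -0.2108688   0.27623423] 0.9729361887374379
70 48 0.09920496657978653 0.4706122668337537
70 29 0.10724011292287729 0.48507640768476423Traceback (most recent call last):
  File "<stdin>", line 13, in <module>
IndexError: index 479 is out of bounds for axis 0 with size 479
```

Run:
```python
from h import *
plan([.615,.075,.27],np.pi/2+.1,8,1)
```

```text
[[0.034,0.0203,0.0013,0.001,0.0006,-0.0001,1],[0.0339,0.0203,0.0013,0.001,0.0006,-0.0001,1],[0.0339,0.0203,0.0013,0.001,0.0006,-0.0001,1],[0.034,0.0203,0.0012,0.001,0.0006,-0.0001,1],[0.0339,0.0203,0.0013,0.0011,0.0006,-0.0001,1],[0.0339,0.0203,0.0012,0.001,0.0006,-0.0001,1],[0.034,0.0202,0.0013,0.0011,0.0005,-0.0001,1],[0.0339,0.0203,0.0012,0.001,0.0006,-0.0001,1]] from [ 0.4805 -0.2113  0.2801] t 9.05
```

Call:
play_rows:
  rows:
    - [0.034,0.0203,0.0013,0,0,0,1]
    - [0.034,0.0203,0.0013,0,0,0,1]
    - [0.034,0.0203,0.0013,0,0,0,1]
    - [0.034,0.0203,0.0013,0,0,0,1]
    - [0.034,0.0203,0.0013,0,0,0,1]
    - [0.034,0.0203,0.0013,0,0,0,1]
    - [0.034,0.0203,0.0013,0,0,0,1]
    - [0.034,0.0203,0.0013,0,0,0,1]
    - [0,0,0,0,0,0,1]
    - [0,0,0,0,0,0,1]

```text
time_s: 10.05
tool_pos: [0.6135, 0.077, 0.2607]
ee_rot: [0.67, 0.742, -0.001, -0.0]
wrist_force: [-0.2, 0.2, 0.4]
gripper_width: 0.996
grasp_force: 0.0
```

Run:
```python
from h import *
s=env.read_state(); print(s['tool_pos'].tolist(),s['ee_rot'].tolist()); snap('wrist','w5.png'); w=cv2.imread('pics/w5.png')
u,v=proj('wrist',[.622,.0813,.06],s).astype(int); print(u,v,proj('wrist',[.622,.0813,.08],s))
v=max(v,65);a=cv2.resize(w[v-65:v+65,u-65:u+65],(560,560),interpolation=cv2.INTER_CUBIC)
b=cv2.imread('pics/r4.png'); b=cv2.resize(b,(240,320)); b=cv2.copyMakeBorder(b,0,240,0,0,0)
cv2.imwrite('pics/c5.png',np.hstack([a,b]))
```

```text
[0.6135252395315386, 0.07695717328014459, 0.26074219177802677] [0.670477437525434, 0.7419293896087285, -0.0007526373019357546, -0.00046919211336974204]
336 209 [337.55528235 214.42610498]
```

View pics/c5.png

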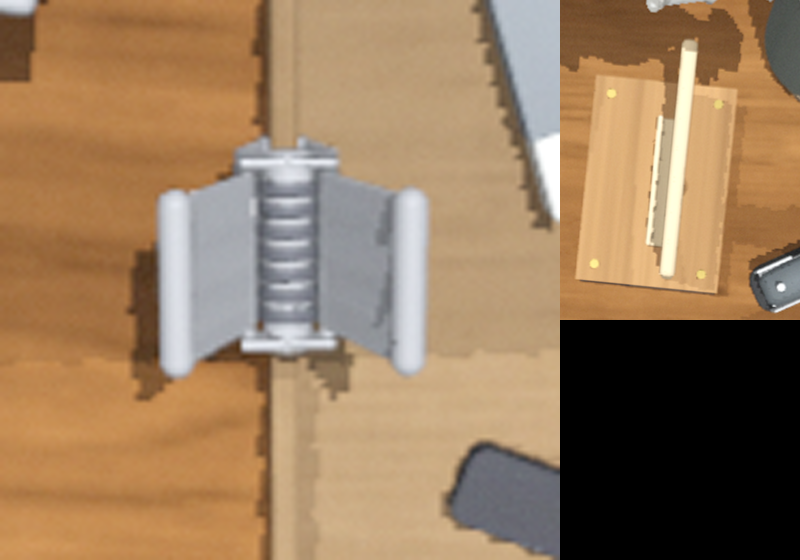

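Picture: clip beads at pixels (311.6, 209.5) and (366.2, 209.5), clip square to the tool. Right inset: the board stands upright on the foot, square to it (yaw 0.10), top middle at about (0.479, −0.211), ledge to the front.

Run:
```python
from h import *
s=env.read_state()
s5=dict(tool_pos=np.array([.6135252,.0769572,.2607422]),ee_rot=[.670477,.741929,-.000753,-.000469])
for z in(.076,.08,.084):
    a,b=atz('wrist',(311.6,209.5),z,s5),atz('wrist',(366.2,209.5),z,s5); print(z,np.linalg.norm(a-b),((a+b)/2).round(4),np.arctan2(*(b-a)[1::-1]))
    c=(a+b)/2
plan([*(atz('wrist',(338.9,209.5),.08,s5)[:2]),.071],np.pi/2+.101,9,1)
```

```text
0.076 0.04074507551626133 [0.6228 0.0843 0.076 ] 0.10195489718858283
0.08 0.040233677478372455 [0.6226 0.0851 0.08  ] 0.10195489718858256
0.084 0.039722279440483586 [0.6224 0.0858 0.084 ] 0.10195489718858228
[[0.0009,0.0011,0.0211,-0.0001,0.0,-0.0001,1],[0.0009,0.0012,0.0211,-0.0001,0.0,-0.0001,1],[0.0009,0.0011,0.0211,-0.0001,0.0001,-0.0001,1],[0.0009,0.0011,0.0212,-0.0001,0.0,-0.0002,1],[0.0009,0.0012,0.0211,-0.0002,0.0001,-0.0001,1],[0.0009,0.0011,0.0212,-0.0001,0.0,-0.0002,1],[0.0009,0.0012,0.0211,-0.0002,0.0001,-0.0001,1],[0.0009,0.0011,0.0212,-0.0001,0.0,-0.0002,1],[0.0009,0.0011,0.0211,-0.0002,0.0001,-0.0001,1]] from [0.6133 0.0761 0.2612] t 10.1
```

Call:
play_rows:
  rows:
    - [0.001,0.0012,0.025,0,0,0,1]
    - [0.001,0.0012,0.025,0,0,0,1]
    - [0.001,0.0012,0.025,0,0,0,1]
    - [0.001,0.0012,0.025,0,0,0,1]
    - [0.001,0.0012,0.025,0,0,0,1]
    - [0.001,0.0012,0.025,0,0,0,0.8]
    - [0.001,0.0012,0.02,0,0,0,0.7]
    - [0.001,0.0012,0.013,0,0,0,0.7]
    - [0,0,0.005,0,0,0,0.7]
    - [0,0,0,0,0,0,0.7]
  force: 30

```text
time_s: 11.1
tool_pos: [0.622, 0.0844, 0.0738]
ee_rot: [0.671, 0.741, -0.0, -0.0]
wrist_force: [0.2, 0.4, -0.5]
gripper_width: 0.7
grasp_force: 0.0
```

Run:
```python
from h import *
s=env.read_state(); print(s['wrist_force'],s['gripper_width']); plan([.6226,.0851,.073],np.pi/2+.101,1,.65)
```

```text
[ 0.15779158  0.38177011 -0.48008987] 0.699728746051824
[[0.0006,0.0007,0.0008,-0.0005,0.0001,-0.0025,0.65]] from [0.622  0.0844 0.0738] t 11.1
```

Call:
play_rows:
  rows:
    - [0.0006,0.0007,0.001,0,0,0,0.58]
    - [0,0,0,0,0,0,0.5]
    - [0,0,0,0,0,0,0.4]
    - [0,0,0,0,0,0,0.3]
    - [0,0,0,0,0,0,0.2]
    - [0,0,0,0,0,0,0]
    - [0,0,0,0,0,0,0]
    - [0,0,0,0,0,0,0]
  force: 30

```text
time_s: 11.9
tool_pos: [0.6247, 0.086, 0.076]
ee_rot: [0.671, 0.741, 0.002, 0.002]
wrist_force: [0.8, -0.9, 9.4]
gripper_width: 0.256
grasp_force: 30.3
```

Squeezed to the stop. Lifting.

Call:
play_rows:
  rows:
    - [0,0,-0.005,0,0,0,0]
    - [0,0,-0.01,0,0,0,0]
    - [0,0,-0.015,0,0,0,0]
    - [0,0,-0.02,0,0,0,0]
    - [0,0,-0.025,0,0,0,0]
    - [0,0,-0.025,0,0,0,0]
    - [0,0,-0.025,0,0,0,0]
    - [0,0,-0.015,0,0,0,0]
    - [0,0,0,0,0,0,0]
    - [0,0,0,0,0,0,0]

```text
time_s: 12.9
tool_pos: [0.6229, 0.0858, 0.2128]
ee_rot: [0.671, 0.741, 0.0, 0.0]
wrist_force: [-1.2, 0.8, -0.8]
gripper_width: 0.252
grasp_force: 29.7
```

Run:
```python
from h import *
s=env.read_state(); print(s['tool_pos'],s['wrist_force'],s['gripper_width'],s['grasp_force']); plan([.479,-.211,.213],np.pi/2+.10,10,0)
```

```text
[0.6229391  0.08578792 0.21282135] [-1.18849122  0.78666405 -0.79322578] 0.25232175521390443 29.719796776771545
[[-0.0281,-0.0173,-0.0,0.0,0.0,-0.0001,0],[-0.0281,-0.0173,-0.0,0.0,0.0,-0.0001,0],[-0.0281,-0.0173,-0.0,0.0,0.0,-0.0001,0],[-0.0281,-0.0173,-0.0,0.0,0.0,-0.0001,0],[-0.0281,-0.0173,-0.0,0.0,0.0,-0.0,0],[-0.0281,-0.0172,-0.0,0.0,0.0,-0.0001,0],[-0.0281,-0.0173,-0.0001,0.0001,0.0,-0.0,0],[-0.0281,-0.0173,-0.0,0.0,0.0,-0.0001,0],[-0.0281,-0.0172,-0.0001,0.0001,0.0,-0.0,0],[-0.0281,-0.0173,-0.0,0.0,0.0,-0.0001,0]] from [0.6229 0.0858 0.2128] t 12.9
```

Call:
play_rows:
  rows:
    - [-0.0281,-0.0173,0,0,0,0,0]
    - [-0.0281,-0.0173,0,0,0,0,0]
    - [-0.0281,-0.0173,0,0,0,0,0]
    - [-0.0281,-0.0173,0,0,0,0,0]
    - [-0.0281,-0.0173,0,0,0,0,0]
    - [-0.0281,-0.0173,0,0,0,0,0]
    - [-0.0281,-0.0173,0,0,0,0,0]
    - [-0.0281,-0.0173,0,0,0,0,0]
    - [-0.0281,-0.0173,0,0,0,0,0]
    - [-0.0281,-0.0173,0,0,0,0,0]

```text
time_s: 13.9
tool_pos: [0.4772, -0.2118, 0.2114]
ee_rot: [0.671, 0.741, -0.0, -0.001]
wrist_force: [0.1, -0.6, -0.5]
gripper_width: 0.255
grasp_force: 29.8
```

Call:
play_rows:
  rows:
    - [0,0,0,0,0,0,0]
    - [0,0,0.01,0,0,0,0]
    - [0,0,0.01,0,0,0,0]
    - [0,0,0.01,0,0,0,0]
    - [0,0,0,0,0,0,0]
    - [0,0,0,0,0,0,0]

```text
time_s: 14.5
tool_pos: [0.4786, -0.2103, 0.1823]
ee_rot: [0.671, 0.742, -0.0, -0.001]
wrist_force: [-0.2, 0.4, -0.8]
gripper_width: 0.256
grasp_force: 29.7
```

Run:
```python
from h import *
s=env.read_state(); print(s['tool_pos'],s['wrist_force'],s['gripper_width'],R.from_quat(s['ee_rot']).as_matrix()[1,0:2]); plan([.479,-.211,s['tool_pos'][2]],np.pi/2+.10,1,0)
```

```text
[ 0.4785778  -0.21026683  0.18226669] [-0.17006098  0.41142763 -0.83092825] 0.2562483028745313 [0.99495462 0.10032444]
[[-0.0008,0.0003,-0.0,-0.001,-0.0007,0.0005,0]] from [ 0.4786 -0.2103  0.1823] t 14.5
```

Call:
play_rows:
  rows:
    - [-0.0008,0.0003,0.004,0,0,0,0]
    - [0,0,0.006,0,0,0,0]
    - [0,0,0.006,0,0,0,0]
    - [0,0,0.006,0,0,0,0]
    - [0,0,0,0,0,0,0]
    - [0,0,0,0,0,0,0]

```text
time_s: 15.1
tool_pos: [0.4788, -0.2117, 0.1606]
ee_rot: [0.671, 0.741, -0.0, -0.0]
wrist_force: [0.5, -0.3, -1.6]
gripper_width: 0.258
grasp_force: 29.9
```

Run:
```python
from h import *
s=env.read_state(); print(s['tool_pos'].tolist(),s['ee_rot'].tolist(),s['wrist_force'],s['gripper_width'])
t=cv2.cvtColor(snap('side','side6.png'),cv2.COLOR_RGB2BGR); w=cv2.cvtColor(snap('wrist','w6.png'),cv2.COLOR_RGB2BGR)
u,v=proj('side',[.479,-.211,.11]).astype(int); print('side crop',u-28,v-33,'top mid',proj('side',[.479,-.211,.108]),'+y end top',proj('side',[.473,-.151,.108]))
a=cv2.resize(t[v-33:v+27,u-28:u+28],(560,600),interpolation=cv2.INTER_CUBIC)
b=cv2.resize(w[90:450,250:394],(240,600),interpolation=cv2.INTER_CUBIC); cv2.imwrite('pics/c6.png',np.hstack([a,b]))
```

```text
[0.47876260056516357, -0.2117162199576356, 0.1605911749867485] [0.6711684896547626, 0.7413047515849246, -0.00010747166965100278, -0.0003349955198008094] [ 0.47250234 -0.27707197 -1.64437438] 0.2578872056337713
side crop 296 183 top mid [324.94319832 217.24111377] +y end top [322.98449725 227.61230381]
```

View pics/c6.png

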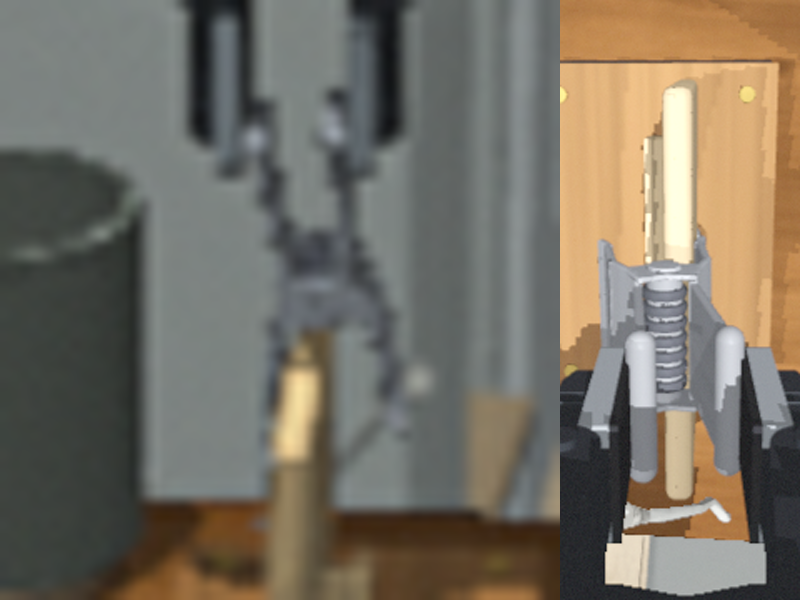

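Picture: side crop shows the clip astride the top edge but tilted about 7°: lip at (400,420), pin at (315,270). In the wrist crop the lip centre is about 8 mm too far forward. A turn about tool x should right it; checking the heights first.

Run:
```python
from h import *
for z in(.09,.095,.1,.105): print('lip',z,proj('side',[.4575,-.210,z]).round(1))
for z in(.125,.13,.135): print('pin(+y end)',z,proj('side',[.4735,-.192,z]).round(1))
print('bead +y end .174', proj('side',[.468,-.195,.174]).round(1),proj('side',[.468,-.195,.168]).round(1))
print('observed lip (336,225), pin (327.5,210..212), beads mid (325.5,196.2)')
```

```text
lip 0.09 [334.  225.1]
lip 0.095 [334.  223.1]
lip 0.1 [334.  221.1]
lip 0.105 [334.  219.1]
pin(+y end) 0.125 [325.9 213.6]
pin(+y end) 0.13 [325.8 211.5]
pin(+y end) 0.135 [325.8 209.4]
bead +y end .174 [328.4 192.7] [328.4 195.2]
observed lip (336,225), pin (327.5,210..212), beads mid (325.5,196.2)
```

Call:
play_rows:
  rows:
    - [0,0,0,-0.03,0,0,0]
    - [0,0,0,-0.03,0,0,0]
    - [0,0,0,-0.03,0,0,0]
    - [0,0,0,-0.03,0,0,0]
    - [0,0,0,0,0,0,0]
    - [0,0,0,0,0,0,0]

```text
time_s: 15.8
tool_pos: [0.4786, -0.2119, 0.1612]
ee_rot: [0.67, 0.74, 0.045, 0.041]
wrist_force: [0.3, -0.4, -1.0]
gripper_width: 0.254
grasp_force: 29.8
```

Call:
play_rows:
  rows:
    - [0,-0.0002,0.002,0,0,0,0]
    - [0,-0.0003,0.002,0,0,0,0]
    - [0,-0.0002,0.002,0,0,0,0]
    - [0,-0.0003,0.002,0,0,0,0]
    - [0,0,0,0,0,0,0]
    - [0,0,0,0,0,0,0]

```text
time_s: 16.4
tool_pos: [0.479, -0.2118, 0.1527]
ee_rot: [0.67, 0.74, 0.044, 0.04]
wrist_force: [-0.2, 0.4, -0.5]
gripper_width: 0.253
grasp_force: 29.8
```

Run:
```python
from h import *
s=env.read_state(); print(s['tool_pos'],R.from_quat(s['ee_rot']).as_matrix().round(3).tolist(),s['wrist_force'],s['wrist_torque'],s['gripper_width'])
snap('wrist','w7.png'); snap('side','side7.png'); w=cv2.imread('pics/w7.png').astype(int)
# board top at y=-.165 expected and its actual edges; lips: bright/dark profile across
for y in(-.160,-.170,-.18):
    c=.479-(y+.211)*.1; u,v=proj('wrist',[c,y,.108],s); row=w[int(round(v))]; print('board row',round(v),'pred u',round(u,1)); 
    print(' '.join('%d:%d'%(x,row[x,0]) for x in range(int(u)-60,int(u)+61,3)))
for dx in(-.013,.013):
    for z in(.086,.09): print('lip pred',dx,z,proj('wrist',[.479-.0019+dx,-.211+.019+dx*.1,z],s).round(1))
```

```text
[ 0.478976   -0.21175504  0.15266986] [[-0.099, 0.988, 0.119], [0.995, 0.098, 0.012], [0.0, 0.119, -0.993]] [-0.22970971  0.37172366 -0.53627389] [-0.07859506  0.17169153  0.02791031] 0.2527620322501062
board row 163 pred u 312.3
252:125 255:121 258:123 261:133 264:140 267:140 270:136 273:137 276:136 279:135 282:133 285:137 288:90 291:90 294:104 297:117 300:123 303:157 306:220 309:231 312:227 315:225 318:212 321:156 324:122 327:122 330:120 333:126 336:128 339:125 342:122 345:117 348:118 351:114 354:132 357:71 360:68 363:80 366:78 369:82 372:81
board row 188 pred u 312.5
252:128 255:124 258:121 261:137 264:140 267:136 270:138 273:136 276:194 279:227 282:112 285:147 288:148 291:151 294:134 297:116 300:124 303:134 306:215 309:233 312:231 315:229 318:218 321:172 324:124 327:126 330:125 333:125 336:124 339:123 342:123 345:117 348:115 351:112 354:120 357:62 360:65 363:65 366:61 369:61 372:68
board row 212 pred u 312.7
252:125 255:120 258:121 261:133 264:138 267:136 270:134 273:134 276:132 279:235 282:113 285:137 288:131 291:118 294:118 297:118 300:122 303:128 306:215 309:233 312:233 315:231 318:221 321:173 324:126 327:126 330:123 333:126 336:124 339:127 342:118 345:114 348:114 351:114 354:104 357:68 360:68 363:70 366:71 369:68 372:70
lip pred -0.013 0.086 [281. 229.]
lip pred -0.013 0.09 [281.2 230.9]
lip pred 0.013 0.086 [335.9 227.5]
lip pred 0.013 0.09 [337.1 229.4]
```

Run:
```python
from h import *
w=cv2.imread('pics/w7.png').astype(int)
for v in range(212,260,4): print(v,''.join('#' if w[v,x,2]-w[v,x,0]<18 and w[v,x,2]>60 else ('k' if w[v,x].max()<=60 else ('B' if w[v,x,0]>185 else '.')) for x in range(262,362)))
t=cv2.imread('pics/side7.png').astype(int)
print('side u300..350')
for v in range(190,240,1): print(v,''.join('%4d'%(t[v,x,2]-t[v,x,0]) + ('*' if t[v,x].sum()<330 else ' ') for x in range(312,342,1)))
```

```text
212 ...............BBBB........................BBBBBBBBBBBBBBBB.........................................
216 ...............BBBBB.......................BBBBBBBBBBBBBBBB.........................................
220 ...............BBBBB.......................BBBBBBBBBBBBBBBB.........................................
224 ...............BBBBB.......................BBBBBBBBBBBBBBBB.........................................
228 ...............BBBBB.......................BBBBBBBBBBBBBBBB.........................................
232 ...............BBBBB.......................BBBBBBBBBBBBBBBB............####.........................
236 ...........#######BB.......................BBBBBBBBBBBBBBBB..........######.........................
240 ...........#########.......................BBBBBBBBBBBBBBBB..........#######........................
244 ...........##########.......................BBBBBBBBBBBBBBB..........#########......................
248 ............##############..............#####################.......##########......................
252 ...........###################################
[... 7224 characters left out ...]
  32*  29*  43*  67*  83*  86*  84*  79*  83*  85*  83*  84*  84*  83*  81*  67*
236   38*  38*  44*  63*  77*  77*  76*  77*  76*  65*  53*  51   48   40*  32*  30*  41*  66*  81*  79*  80*  82*  80*  80*  80*  81*  83*  82*  70*  44*
237   41*  50*  67*  74*  67*  62*  64*  65*  66*  59*  50*  50   49   39*  31*  29*  39*  58*  69*  67*  66*  72*  73*  73*  73*  73*  72*  73*  63*  43*
238   49*  72*  88*  90*  68*  52*  53*  53*  50*  49*  48*  52   50   40*  31*  30*  36*  47*  52*  47*  45*  48*  50*  51*  51*  49*  47*  46*  47*  48*
239   70*  86*  88*  76*  52*  53*  54*  41*  36*  37*  44*  52   51   42*  31*  28*  34*  44*  46*  48*  49   46*  48*  51*  47*  46*  44*  43*  46*  48*
```

Lips are about 21 mm below the edge, with the clip about 2–3 mm forward of centre. Small centring shift, then settle.

Call:
play_rows:
  rows:
    - [0,0.0013,-0.0006,0,0,0,0]
    - [0,0.0012,-0.0006,0,0,0,0]
    - [0,0,0,0,0,0,0]
    - [0,0,0,0,0,0,0]
    - [0,0,0,0,0,0,0]
    - [0,0,0,0,0,0,0]

```text
time_s: 17.1
tool_pos: [0.4812, -0.2115, 0.1543]
ee_rot: [0.67, 0.74, 0.044, 0.04]
wrist_force: [0.3, 0.1, -0.4]
gripper_width: 0.257
grasp_force: 29.8
```

Run:
```python
from h import *
s=env.read_state(); print(s['tool_pos'],s['wrist_force'],s['gripper_width'],s['qvel'].round(3))
snap('wrist','w8.png'); w=cv2.imread('pics/w8.png').astype(int)
for v in range(216,256,4): print(v,''.join('#' if w[v,x,2]-w[v,x,0]<18 and w[v,x,2]>60 else ('B' if w[v,x,0]>185 else '.') for x in range(262,362)))
c=[.4793-(-.165+.211)*.1,-.165,.108]; print('board',proj('wrist',c,s),[proj('wrist',[.4793-.0019+dx,-.192+dx*.1,.088],s).round(1) for dx in(-.013,0,.013)])
```

```text
[ 0.48124529 -0.21152012  0.15429578] [ 0.25884949  0.08871278 -0.43027205] 0.25669849138554 [ 0.001  0.002 -0.003 -0.002  0.     0.001]
216 ...........BBBBB.....................BBBBBBBBBBBBBBBB...............................................
220 ...........BBBBB.....................BBBBBBBBBBBBBBBB...............................................
224 ...........BBBBB.....................BBBBBBBBBBBBBBBB...............................................
228 ...........BBBBB.....................BBBBBBBBBBBBBBBBB..............................................
232 ...........BBBBB.....................BBBBBBBBBBBBBBBBB.................####.........................
236 ...........########...................BBBBBBBBBBBBBBBB...............######.........................
240 ...........#########..................BBBBBBBBBBBBBBBB...............#######........................
244 ...........##########..................BBBBBBBBBBBBBB................#########......................
248 ...........###############...............####################.......##########......................
252 ...........###################################################################......................
board [307.26549307 175.41782544] [array([276.7, 229.3]), array([304.5, 228.6]), array([331.9, 227.8])]
```

```bash
python3 -c "
from bench import env
print(env.job_done())"
```

```text
the job is handed in; nothing more can be done
None
```

The board's stem is fully home in the foot, square with the ledge facing you. The clip is held wide open astride the middle of the top edge, lips about 20 mm below it and clear of the board by my camera estimates. The job is handed in; no verdict came back.

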